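Shoot the barrel bolt on the test enclosure's lid

TASK

The clear lid of the test enclosure is down; now bolt it shut. Lift the barrel bolt's stiff handle out of the notch it lies in, slide the bolt towards the enclosure's front edge and through its keeper, feel for the notch in the front sleeve and press the handle fully down into it. Do not force the handle against the barrel, do not lean on the enclosure, leave the things lying around where they are, and let go of the handle.

Things in the scene. Friction and masses are not known exactly. Their poses are not given: they have to be found in the camera images.
- case: the test enclosure: a grey steel box 340 mm deep (x), 400 wide (y), 120 high, fixed to the bench; lid (aluminium frame, two clear panes) and front ledge flush at the top. Origin: centre of its underside. x points from its front (ledge, keeper) to its rear (hinges), y to its left, z up. A 33 mm high pull handle stands on the lid at x -53, y 108 to 182 mm; ledge switches under 18 mm high at y over 85 mm
- barrel: the barrel of the steel barrel bolt on the lid: a level tube 30 to 33 mm across, 160 long, on a 52 mm wide block. Origin: on the rod's axis, 26 mm above the lid, at the middle of the open notch. x: along the rod, away from the keeper (the bolt is shot along -x); y: to the side where the handle lies; z up. It is slotted along the top; from the slot two 14 mm wide notches go down the y side: open and shut
- slot_wall (a point): a point on the top edge of the slot's side wall between the notches, 20 mm from the open notch, 15.5 mm beside the axis, 13 above it. The shut notch, in the front sleeve (screwed on through long slots), is not measured: its middle is 56 mm from the open one, give or take 12. The wall goes on past it; the slot ends 17 mm beyond its edge. Pressing the handle's middle down on the wall loads the wall 2 to 3 times as hard
- keeper (a point): middle of the keeper, a steel staple 41 mm high, 33 wide (feet 72), 16 thick on the front ledge, which the bolt's nose enters; the point is on the rod's axis, 112 mm from the open notch. Nothing hinders the nose there
- handle: the bolt's handle: a square steel bar, 11 x 11 mm, standing square out of the rod, its end a 16 mm ball. Origin: on the rod's axis; its own y axis runs along the bar, which reaches from the barrel to 74 mm from the axis (the ball begins at 58 mm), its x axis runs along the rod, away from the keeper. It weighs about 0.04 kg
- handle_mid (a point): the middle of the handle's bare bar, 44 mm from the rod's axis: the place to pinch it, with the fingers before and behind it along the rod. While the handle lies in a notch this is 34 mm above the lid
- rod (a joint): how far the bolt has been slid from its open place towards the keeper, m: 0 open (within 1 mm); about 0.056 with the handle at the middle of the shut notch, 0.044 to 0.068 by the front sleeve's place. The 11 mm wide bar has 1.5 mm of play to either side in a notch. Sliding friction about 3 N. Handle and rod slide together
- swivel (a joint): how far the handle has been turned up about the rod's axis, rad: 0 fully down in a notch, the bar then points 10 degrees above level to the barrel's y side; it clears the slot's side wall above 0.87 (bar 60 degrees above level) and stops at 1.31 (85 degrees). It is stiff: about 1.5 N at the handle's middle turns it, and it stays where it is left, so it must be pressed down all the way
- screwdriver: bystander: a 190 mm screwdriver lying on the right half of the lid (the -y half); leave it where it lies
- clamp_meter: bystander: a clamp meter with a jaw ring, about 200 x 80 x 36 mm, on the bench left of the enclosure; leave it where it lies
- battery: bystander: a 110 x 70 x 45 mm battery pack on the bench right of the enclosure; leave it where it lies

How it is judged:
On the way, in this order (a step that is already met when the one before it is completed fails the run):
1. the handle is lifted clear out of the open notch (value of joint swivel above 0.8 rad and value of joint rod below 0.012 m), for 0.05 s.
2. the bolt is slid into the keeper, more than 40 mm, with the handle up (value of joint rod above 0.04 m and value of joint swivel above 0.5 rad), for 0.05 s.
At the end, for the whole second after the job is handed in: the bolt is shot: slid more than 40 mm, its nose through the keeper, and its handle lies fully down (within 0.10 rad of rest) in the shut notch, let go and at rest (value of joint rod above 0.04 m and value of joint swivel below 0.1 rad and velocity of joint rod between -0.005 and 0.005 m/s and velocity of joint swivel between -0.1 and 0.1 rad/s); the robot touches nothing.
It fails at once if the handle is forced against the barrel with more than 45 N (some 18 N of push at its middle, down on the slot's wall) (contact force between handle and barrel above 45 N).
It fails at once if the robot leans on the enclosure with more than 25 N (contact force between any of the fingers, the arm and case above 25 N).
It fails at once if a bystander (screwdriver, clamp meter or battery pack) is moved more than 10 mm (distance of any of screwdriver, clamp_meter, battery from where it was at the start of the episode above 0.01 m).
It also fails if it takes over 72 s, if anything falls off the work surface, if the arm or the gripper's body presses on something with over 40 N, if the wrist force passes 120 N, or if a joint passes its speed limit or range.

ROBOT

A 6-joint arm with a two-finger parallel gripper is mounted at the origin on the work surface. World frame = base frame: x ahead of the robot, y to its left, z up, the work surface at z = 0. Lengths are in m, angles in rad, forces in N, time in s.
With the tool pointing down it reaches from about 0.25 to 0.725 m from the base axis. Payload 4 kg.
Tool frame: the origin (TCP) lies on the centre line of the jaws, within the pads' length; the fingertips stand 17 mm ahead of it and the grasp point (between the pads) lies 2 mm behind it; z points along the fingers, y is the line along which they close (so a half turn about z gives the same grasp; the last joint's range is limited). The gripper opens to 85 mm and grips with 20 to 120 N. Pads are 22 mm wide; open, the fingers measure 114 mm over their backs; the gripper's body (76 mm by 85 mm) begins 54 mm behind the grasp point. The pads swing forward as they close: fully open they stand 13 mm farther back than shut.
Start: joints at [-1.181, 0.241, 0.005, 1.335, 0, 1.571], TCP at [0.19, -0.462, 0.217] pointing down, gripper open.
Joint ranges: [-2.72, 2.72], [-1.05, 1.87], [-1.09, 1.28], [-1.99, 2.15], [-1.42, 1.44], [-3.14, 3.14]. Speed limits (rad/s): [2.79, 2.79, 3.14, 3.14, 3.14, 3.14].

INTERFACE

Orientations are given as a unit quaternion [x, y, z, w].
In Python, from workcell import bot, camera, get_calibration gives the robot as it stands.
- The arm moves only by the tool apply_moves, never from a script. Its argument "steps" is a list of rows, each a list of 3 entries, a list of its own where there are three numbers: the shift along the tool's x, y, z as a fraction of full scale, then the turn, a rotation vector about the tool's x, y, z as a fraction of full scale, then the opening, from 0 (shut) to 1 (fully open). A call has exactly 8 rows; each row shifts and turns the commanded pose from where the row before left it, along the tool's axes as they then stand; what a row does not reach is not made up. Full scale, the value 1, is 20 cm for a shift and pi rad for a turn. A row lasts 1/12 s, in which the tool goes at most 41.7 mm and 7.16 degrees, less where a joint would pass 70% of its speed; a pose out of reach is approached as far as the arm can. A call with a number of a shift or a turn outside -1 to 1 is refused whole. A call with a gripper value outside its range is refused whole. The fingers move at their own pace and stop on an object; the grip force is fixed at half the most. Time passes only in rows, so rows that do not move let the fingers close, or fill a call up. It gives the time, the measured TCP pose, the force, the opening and the grip force at its end, in the units of the state.
- bot.get_obs(): the state, without advancing time (a new reading comes with each control period).
- camera(name): name is "side" or "top"; returns (picture, depth): 384x512x3 uint8, red, green, blue; 384x512 float32, m along the optical axis (not along the pixel's ray), 0 where there is no reading.
- get_calibration(name): a dict with "fov_y" (degrees; the focal length in pixels is half the picture's height over the tangent of half this angle, whatever the lens; pixels are square), "cx", "cy" (the principal point, pixels), "rvec" (rotation vector, rad) and "tvec" (3), from world to camera coordinates, as OpenCV has them. Camera axes: x right, y down, z forward; pixel columns grow to the right and rows downward; lengths in m; the calibration is good to about 2 mm. A picture is of the moment at which its call begins. get_calibration takes no time and is no camera call.
- bot.job_done(): hands the job in; it is judged then, once.
The state is a dict: "clock": time; "joint_pos": joint angles; "joint_vel": joint speeds; "tau": joint torques, N m; "eef_pos": TCP position; "tool_rot": TCP orientation; "ft_force": force on the tool from outside, world axes, zero at the start; "ft_torque": the same for the moment, N m; "grip_width": finger opening in m; "grasp_force": force on a finger pad.
Only numpy, scipy, OpenCV 4.12 (cv2) and the standard library are available. Lean on these libraries where they do the work, as an engineer would, in place of code of your own. Each camera call takes 0.05 s, during which the arm holds its last target. There are 200 camera calls.

## Working session

There is one attempt and no reset: what is moved stays moved. The work goes in short steps, Python scripts to look and compute and a tool call to move; the robot and the scene stay as the last step left them, time stands still between calls to the robot, and variables do not carry over. Pictures are saved under pics/ and viewed, at most 10 in all, crops included, and the job is handed in when it is done.

Besides the shell and the picture viewer there is one more tool, called after ">>>" in YAML: its name, and indented under it one key for each argument. apply_moves: Moves the arm, as the interface text tells. Its arguments: {"type":"object","properties":{"steps":{"type":"array"}},"required":["steps"]}

```bash
mkdir -p pics; ls
cat > h.py <<'E'
import numpy as np,cv2
from workcell import bot,camera,get_calibration
def cal(n):
    c=get_calibration(n);f=192/np.tan(np.radians(c['fov_y'])/2)
    K=np.array([[f,0,c['cx']],[0,f,c['cy']],[0,0,1]]);R=cv2.Rodrigues(np.array(c['rvec'],float))[0];t=np.array(c['tvec'],float)
    return K,R,t,c
def ray(n,u,v):
    K,R,t,_=cal(n);d=R.T@np.linalg.inv(K)@np.array([u,v,1.]);return -R.T@t,d
def plane(n,u,v,z):
    o,d=ray(n,u,v);return o+d*(z-o[2])/d[2]
def dep(n,u,v,D): # depth along the optical axis
    o,d=ray(n,u,v);return o+d*D[int(round(v)),int(round(u))]
def proj(n,p):
    K,R,t,_=cal(n);q=K@(R@np.array(p)+t);return q[:2]/q[2]
def tri(a,b): # two (name,u,v): midpoint and gap
    o1,d1=ray(*a);o2,d2=ray(*b);s=np.linalg.lstsq(np.c_[d1,-d2],o2-o1,rcond=None)[0]
    p,q=o1+d1*s[0],o2+d2*s[1];return (p+q)/2,np.linalg.norm(p-q)
E
python3 - <<'E'
from h import *
np.set_printoptions(precision=4,suppress=True)
for n in('top','side'):
    p,d=camera(n);cv2.imwrite(f'pics/{n}0.png',p[:,:,::-1]);np.savez(f'{n}0.npz',p=p,d=d);K,R,t,c=cal(n);print(n,c,-R.T@t,R[2])
print(bot.get_obs())
E
```

```text
pics
top {'fov_y': 56.623938693807844, 'cx': 255.86787576560596, 'cy': 191.11684797640243, 'rvec': array([ 2.1566, -2.1889,  0.0749]), 'tvec': array([0.0495, 0.6197, 1.1699])} [0.5218 0.0249 1.2175] [ 0.0824  0.0129 -0.9965]
side {'fov_y': 52.4967607915476, 'cx': 251.64857532266186, 'cy': 195.43219386808778, 'rvec': array([ 0.9367, -2.2653,  1.2456]), 'tvec': array([0.4556, 0.2946, 0.7759])} [-0.0472  0.6686  0.6686] [ 0.6117 -0.588  -0.5293]
{'clock': 0.1, 'joint_pos': array([-1.181 ,  0.2413,  0.0039,  1.3352, -0.    ,  1.5708]), 'joint_vel': array([-0.0002, -0.0017,  0.0014, -0.0006,  0.0033, -0.0003]), 'tau': array([  0.0011, -37.3137,  25.3011,   0.0108,   0.0002,  -0.    ]), 'eef_pos': array([ 0.1898, -0.4619,  0.2162]), 'tool_rot': array([ 0.9811,  0.1937, -0.0002, -0.0009]), 'ft_force': array([ 0.175 , -0.4343, -0.243 ]), 'ft_torque': array([ 0.0111,  0.0005, -0.0446]), 'grasp_force': 0.0, 'grip_width': 0.08522804324369157}
```

View pics/top0.png

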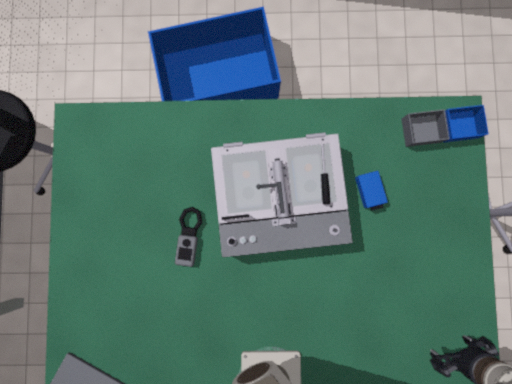

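View pics/side0.png

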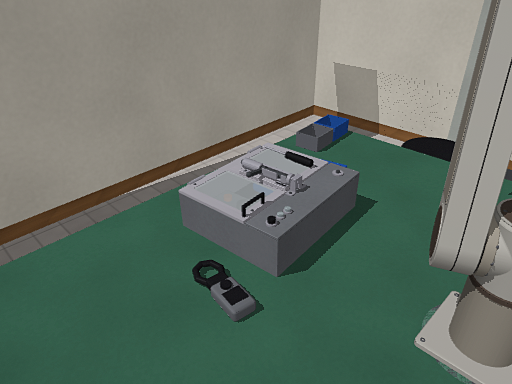

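The top view shows the case at about (282,195), the barrel at (281,190) and the handle ball at (259,186). The side view shows the barrel at about (265,172) and the keeper at (296,184). I'll enlarge both.

Run:
```python
from h import *
a=np.load('top0.npz')['p'][125:265,205:360];b=np.load('side0.npz')['p'][140:240,175:365]
a=cv2.resize(a,None,fx=5,fy=5,interpolation=cv2.INTER_CUBIC)[:600];cv2.imwrite('pics/topc.png',a[:,:,::-1])
b=np.load('side0.npz')['p'][140:215,220:330]
cv2.imwrite('pics/sidec.png',cv2.resize(b,None,fx=7,fy=7,interpolation=cv2.INTER_CUBIC)[:,:,::-1])
```

```text
(no output)
```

View pics/topc.png

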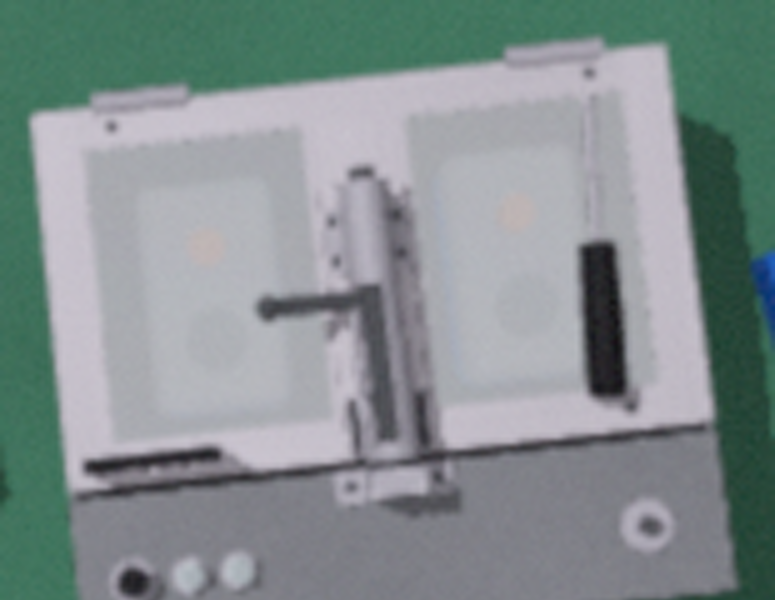

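View pics/sidec.png

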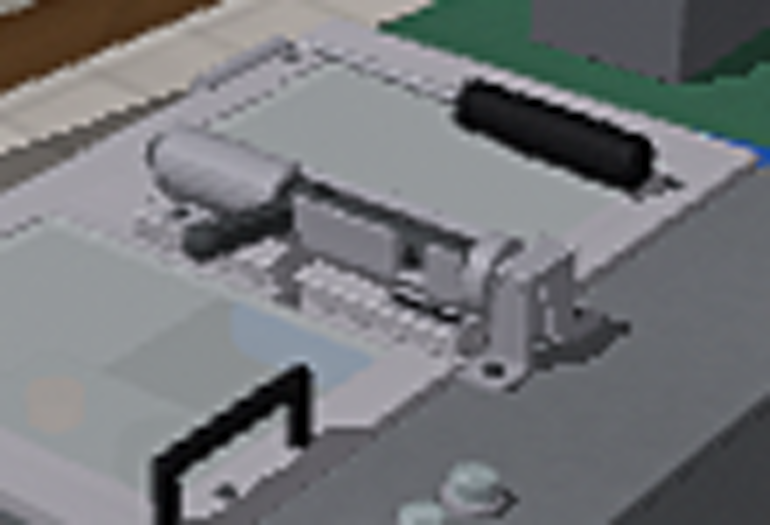

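The top crop shows the ball at (268,307), the bar running to (345,299), the keeper's top at about (398,482) and the lid's rear corners at (32,115) and (667,45). The side crop shows the ball at (198,238) and the shut notch as a dark gap at about (410,250), between the wall and the front sleeve.

Run:
```python
from h import *
np.set_printoptions(precision=4,suppress=True)
T=lambda x,y:('top',(x+.5)/5-.5+205,(y+.5)/5-.5+125)
S=lambda x,y:('side',(x+.5)/7-.5+220,(y+.5)/7-.5+140)
Dt=np.load('top0.npz')['d'];Ds=np.load('side0.npz')['d']
print('ball',tri(T(268,307),S(198,238)),dep(*T(268,307),Dt),dep(*S(198,238),Ds))
print('lid rear', [plane(*T(*p),.12) for p in((32,115),(667,45))], 'seam',[plane(*T(*p),.12) for p in((78,495),(715,425))])
print('lid heights',[dep(*T(*p),Dt) for p in((60,250),(350,140),(690,300),(500,480))])
print('bar pts z.154',plane(*T(345,299),.146),plane(*T(300,303),.155))
print('wall front edge top(side) z.159',plane(*S(397,237),.159),'wall rear',plane(*S(296,197),.159),'sleeve start',plane(*S(428,250),.159))
print('keeper',plane(*T(368,482),.161),plane(*T(430,482),.161))
# barrel points from depth, both views
for n,D in(('top',Dt),('side',Ds)):
    v,u=np.mgrid[0:384,0:512];K,R,t,_=cal(n);ry=np.linalg.inv(K)@np.stack([u.ravel(),v.ravel(),np.ones(u.size)])
    P=((R.T@(ry*D.ravel()-t[:,None])).T)
    np.save(n+'P.npy',P)
    m=(P[:,2]>.150)&(P[:,2]<.172)&(abs(P[:,0]-.52)<.2)&(abs(P[:,1]+.02)<.12)
    print(n,m.sum(),P[m].mean(0),P[m].min(0),P[m].max(0))
```

```text
ball (array([0.6255, 0.0325, 0.1609]), np.float64(0.003030334413714884)) [0.6239 0.0314 0.1661] [0.6239 0.0361 0.1631]
lid rear [array([0.7513, 0.1774, 0.12  ]), array([ 0.7888, -0.2198,  0.12  ])] seam [array([0.5142, 0.1501, 0.12  ]), array([ 0.5514, -0.2413,  0.12  ])]
lid heights [array([0.666 , 0.1604, 0.1195]), array([ 0.7323, -0.021 ,  0.1188]), array([ 0.6287, -0.2287,  0.1198]), array([ 0.5197, -0.1084,  0.1238])]
bar pts z.154 [ 0.63   -0.0151  0.146 ] [0.6271 0.0122 0.155 ]
wall front edge top(side) z.159 [ 0.574  -0.0229  0.159 ] wall rear [ 0.6254 -0.0196  0.159 ] sleeve start [ 0.5584 -0.0234  0.159 ]
keeper [ 0.5197 -0.0261  0.161 ] [ 0.5192 -0.0626  0.161 ]
top 720 [ 0.6046 -0.0239  0.1572] [ 0.5106 -0.0582  0.15  ] [0.7091 0.099  0.1668]
side 580 [ 0.5986 -0.0177  0.157 ] [ 0.5109 -0.0589  0.15  ] [0.7124 0.0987 0.1671]
```

Run:
```python
from h import *
np.set_printoptions(precision=4,suppress=True)
c,s=np.cos(.095),np.sin(.095);ex=np.array([c,s]);ey=np.array([-s,c]);O=np.array([.6317,-.0322])
for n in('top','side'):
    P=np.load(n+'P.npy');q=np.c_[(P[:,:2]-O)@ex,(P[:,:2]-O)@ey,P[:,2]]
    for a in np.arange(-.13,.09,.02):
        m=(abs(q[:,0]-a)<.01)&(abs(q[:,1])<.019)&(q[:,2]>.15)&(q[:,2]<.172)
        if m.sum()>4: print(n,round(a,3),m.sum(),q[m,1].min(),q[m,1].max(),np.median(q[m,1]),q[m,2].max())
    m=(q[:,1]>.022)&(q[:,1]<.085)&(abs(q[:,0])<.03)&(q[:,2]>.14)&(q[:,2]<.175)
    Q=q[m];print('bar',m.sum(),np.polyfit(Q[:,1],Q[:,0],1),np.polyfit(Q[:,1],Q[:,2],1),Q.min(0),Q.max(0))
```

```text
top -0.13 6 -0.01415124498329435 0.01242728800695197 0.005195572055031742 0.16491243695856622
top -0.11 62 -0.016089800759393584 0.016518620199382127 0.0003432691076812582 0.16469971586052795
top -0.09 71 -0.01590472035487734 0.01713568807773809 6.396989813192352e-05 0.1663132059651464
top -0.07 53 -0.015392915974363847 0.016420561446649037 -0.003048312385671605 0.1657809880549983
top -0.05 68 -0.01494398499324709 0.016975428215193312 0.00012783003897282063 0.16302662744557092
top -0.03 67 -0.015461406439712999 0.01726629124854871 0.0008734347136348638 0.16475965634835443
top -0.01 62 -0.013554469577805789 0.017041070789222262 0.0002813941017897985 0.1619029679987213
top 0.01 62 -0.014324450429248034 0.01623320746756065 1.1533258239933113e-05 0.16411778598410717
top 0.03 63 -0.01391657572413538 0.015001032198134298 0.0006578743686882099 0.16482220930121846
top 0.05 63 -0.014056699932980189 0.014341155992258088 0.0018158711209686571 0.16502932183483596
top 0.07 36 -0.012524378874478923 0.015041236826231395 0.00017755156778826234 0.16372025066837018
bar 70 [-0.0099 -0.0026] [0.1763 0.1
[... 416 characters left out ...]
561726904 0.16298102617734014
side -0.03 49 -0.011616309226834062 0.018217943298483127 0.0013077005832347105 0.16279695623576584
side -0.01 48 -0.01244098957701076 0.01892661854184813 0.004452926069241596 0.16132105371734778
side 0.01 46 -0.010246219657342882 0.014977991948099822 0.005330625944336341 0.1628869023811637
side 0.03 42 -0.005990457036974522 0.015242511414235814 0.008143390073686311 0.16409197042217016
side 0.05 39 -0.008314879348002124 0.016120886444366427 0.008472553783874036 0.1636227895350403
side 0.07 24 -0.008297917223114619 0.014504646205705511 0.008494135135997408 0.16293914249440422
bar 74 [-0.0113 -0.0019] [0.1575 0.1501] [-0.0085  0.0221  0.1482] [0.0053 0.0729 0.1671]
```

Run:
```python
from h import *
p=np.load('side0.npz')['p']
from h import camera
ps=[p.astype(float)]+[camera('side')[0].astype(float) for _ in range(4)]
m=np.mean(ps,0);b=m[160:190,255:302]
b=np.clip((b-40)*1.4,0,255).astype('uint8')
cv2.imwrite('pics/sidez.png',cv2.resize(b,None,fx=16,fy=16,interpolation=cv2.INTER_CUBIC)[:,:,::-1])
# predicted points
O=np.array([.6305,-.0316]);ex=np.array([.9955,.0948]);ey=np.array([-.0948,.9955])
for x in(-7,-20,-49,-56,-63,-70,-77,-112):
    for y,z in((15.5,13),(15.5,0)):
        q=proj('side',[*(O+ex*x/1e3+ey*y/1e3),.146+z/1e3]);print(x,y,z,q,(q-[255,160]+.5)*16-.5)
```

```text
-7 15.5 13 [262.02390733 168.43912095] [119.88251728 142.52593528]
-7 15.5 0 [262.04088689 172.55250847] [120.15419021 208.34013556]
-20 15.5 13 [265.69703844 169.80845704] [178.65261499 164.43531266]
-20 15.5 0 [265.69076833 173.94047934] [178.55229336 230.54766937]
-49 15.5 13 [274.07073624 172.93015519] [312.63177982 214.38248305]
-49 15.5 0 [274.0103101  177.10422088] [311.66496163 281.16753408]
-56 15.5 13 [276.13012728 173.69789214] [345.58203649 226.66627423]
-56 15.5 0 [276.05613662 177.88220439] [344.39818589 293.61527031]
-63 15.5 13 [278.20469162 174.47128566] [378.77506592 239.04057063]
-63 15.5 0 [278.11693846 178.6658827 ] [377.37101541 306.15412323]
-70 15.5 13 [280.29459757 175.25039851] [412.21356112 251.50637619]
-70 15.5 0 [280.19288067 179.45531856] [410.5860907  318.78509697]
-77 15.5 13 [282.40001594 176.03529436] [445.90025505 264.06470974]
-77 15.5 0 [282.2841307  180.25057565] [444.04609121 331.50921047]
-112 15.5 13 [293.16595333 180.04881474] [618.15525333 328.28103591]
-112 15.5 0 [292.97603568 184.31647555] [615.11657085 396.56360873]
```

View pics/sidez.png

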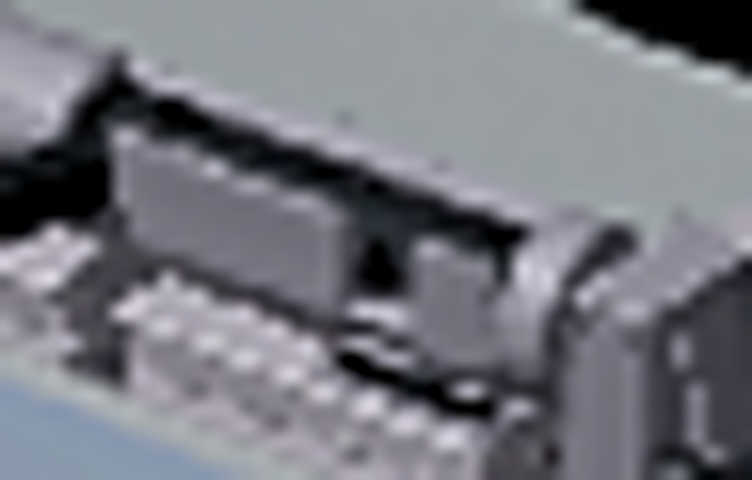

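The zoomed side view shows the wall running from x≈112 to 345 and the sleeve beginning at ≈413. That puts the shut notch's middle about 64 mm from the open one. Now I'll turn and raise the tool.

>>> apply_moves:
  steps:
    - [[0,0,-0.02],[0,0,-0.039],1]
    - [[0,0,-0.02],[0,0,-0.039],1]
    - [[0,0,-0.02],[0,0,-0.039],1]
    - [[0,0,-0.02],[0,0,-0.039],1]
    - [[0,0,-0.02],[0,0,-0.039],1]
    - [[0,0,-0.02],[0,0,-0.039],1]
    - [[0,0,-0.02],[0,0,-0.039],1]
    - [[0,0,-0.02],[0,0,-0.039],1]

```text
clock: 0.97
eef_pos: [0.19, -0.4624, 0.2491]
tool_rot: [0.773, 0.635, 0.0, -0.0]
ft_force: [-0.5, 0.1, 0.2]
grip_width: 0.0852
grasp_force: 0.0
```

```bash
cat > st.py <<'E'
from h import *
from scipy.spatial.transform import Rotation as Ro
np.set_printoptions(precision=4,suppress=True)
O=np.array([.6305,-.0316,.146]);B=np.array([[.9955,.0948,0],[-.0948,.9955,0],[0,0,1]])
def st(tgt=None):
    o=bot.get_obs();R=Ro.from_quat(o['tool_rot']).as_matrix();p=np.array(o['eef_pos'])
    g=p-.002*R[:,2]
    print('t',o['clock'],'p',p,'yang',np.arctan2(R[1,1],R[0,1]),'tilt',np.arctan2(B[1]@R[:,2],-R[2,2]),'z.ex',B[0]@R[:,2])
    q=B@(g-O);print('grasp pt barrel mm',q*1e3,'swivel est',np.arctan2(q[2],q[1])-.1745,'r',np.hypot(q[1],q[2])*1e3)
    print('F barrel',B@o['ft_force'],'grip',o['grip_width'],o['grasp_force'],'J',o['joint_pos'])
    if tgt is not None: print('shift frac',R.T@(np.array(tgt)-p)/.2)
if __name__=='__main__':
    import sys;st([float(x) for x in sys.argv[1:4]] if len(sys.argv)>3 else None)
E
python3 st.py .6264 .0115 .23
```

```text
t 0.9667 p [ 0.19   -0.4624  0.2491] yang -0.1947889903510593 tilt 0.0001760228537586755 z.ex -6.424877603452847e-05
grasp pt barrel mm [-479.4047 -387.1263  105.132 ] swivel est 2.7019176726851994 r 401.14771269875826
F barrel [-0.5069  0.1442  0.1727] grip 0.0851584231632595 0.0 J [-1.181   0.2292  0.0736  1.4154 -0.      0.5846]
shift frac [2.7472 1.6823 0.0959]
```

>>> apply_moves:
  steps:
    - [[0,0,0],[0,0,-0.0308],1]
    - [[0,0,0],[0,0,-0.0308],1]
    - [[0,0,0],[0,0,-0.0306],1]
    - [[0.13,0.145,0],[0,0,0],1]
    - [[0.13,0.145,0],[0,0,0],1]
    - [[0.13,0.145,0],[0,0,0],1]
    - [[0.13,0.145,0],[0,0,0],1]
    - [[0.13,0.145,0],[0,0,0],1]

```text
clock: 1.63
eef_pos: [0.3237, -0.3188, 0.2491]
tool_rot: [0.675, 0.737, 0.0, 0.0]
ft_force: [1.1, 0.3, -0.1]
grip_width: 0.0855
grasp_force: 0.0
```

>>> apply_moves:
  steps:
    - [[0.13,0.145,0],[0,0,0],1]
    - [[0.13,0.145,0],[0,0,0],1]
    - [[0.13,0.145,0],[0,0,0],1]
    - [[0.13,0.145,0],[0,0,0],1]
    - [[0.13,0.145,0],[0,0,0],1]
    - [[0.13,0.145,0],[0,0,0],1]
    - [[0.13,0.145,0],[0,0,0],1]
    - [[0.13,0.145,0],[0,0,0],1]

```text
clock: 2.3
eef_pos: [0.5366, -0.0906, 0.249]
tool_rot: [0.675, 0.738, 0.0, 0.0]
ft_force: [-0.1, -0.6, -1.0]
grip_width: 0.0855
grasp_force: 0.0
```

```bash
python3 st.py .6264 .0115 .20
```

```text
t 2.3 p [ 0.5366 -0.0906  0.249 ] yang 0.08916708173377318 tilt -0.00015817759322692276 z.ex 0.00018046338354837864
grasp pt barrel mm [-99.1225 -49.8506 105.0453] swivel est 1.8393877969254433 r 116.27378309959691
F barrel [-0.1181 -0.6381 -0.9516] grip 0.08545323892295688 0.0 J [-0.1673  0.319   0.194   1.4456 -0.0001  1.3144]
shift frac [0.4686 0.4929 0.2452]
```

>>> apply_moves:
  steps:
    - [[0.117,0.123,0],[0,0,-0.0018],1]
    - [[0.117,0.123,0],[0,0,0],1]
    - [[0.117,0.123,0],[0,0,0],1]
    - [[0.117,0.123,0],[0,0,0],1]
    - [[0,0,0.07],[0,0,0],0.6]
    - [[0,0,0.07],[0,0,0],0.6]
    - [[0,0,0.07],[0,0,0],0.6]
    - [[0,0,0.07],[0,0,0],0.6]

```text
clock: 2.97
eef_pos: [0.6249, 0.0105, 0.1919]
tool_rot: [0.673, 0.74, -0.0, -0.0]
ft_force: [0.3, -0.2, -0.8]
grip_width: 0.0511
grasp_force: 0.0
```

```bash
python3 st.py .6264 .0115 .152
python3 - <<'E'
from h import *
p,d=camera('side');b=p[90:215,190:350];cv2.imwrite('pics/s1.png',cv2.resize(b,None,fx=4.5,fy=4.5,interpolation=cv2.INTER_CUBIC)[:,:,::-1])
E
```

```text
t 2.9667 p [0.6249 0.0105 0.1919] yang 0.09529615222303583 tilt 2.2623506897587683e-05 z.ex -0.000631326957107317
grasp pt barrel mm [-1.6313 42.4232 47.8797] swivel est 0.6712498212732054 r 63.970232491100525
F barrel [ 0.2504 -0.2576 -0.806 ] grip 0.0510915969698629 0.0 J [ 0.0168  0.5048  0.3269  1.3935 -0.      1.4923]
shift frac [0.0044 0.0083 0.1994]
```

View pics/s1.png

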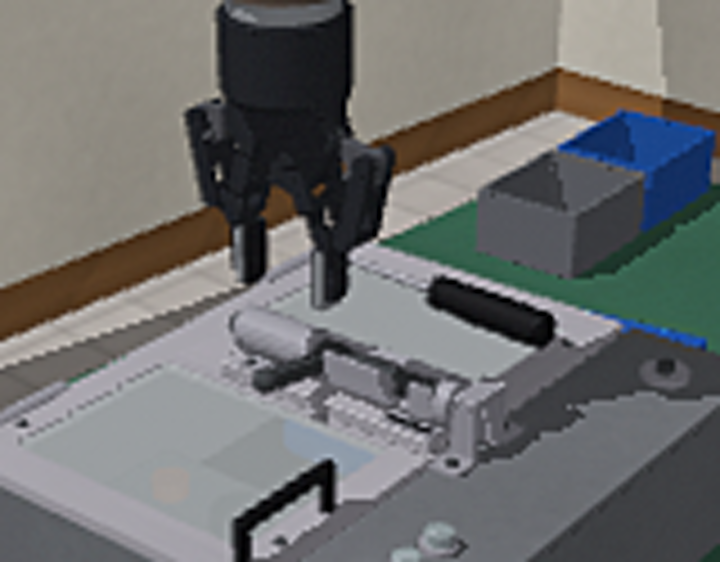

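The fingers (tips at about (250,275) and (328,300)) straddle the line above the handle at (290,365). I'll lower and close.

>>> apply_moves:
  steps:
    - [[0.004,0.008,0.05],[0,0,0],0.6]
    - [[0,0,0.05],[0,0,0],0.6]
    - [[0,0,0.05],[0,0,0],0.6]
    - [[0,0,0.048],[0,0,0],0.6]
    - [[0,0,0],[0,0,0],0.4]
    - [[0,0,0],[0,0,0],0.3]
    - [[0,0,0],[0,0,0],0.2]
    - [[0,0,0],[0,0,0],0.2]

```text
clock: 3.68
eef_pos: [0.6269, 0.0109, 0.1543]
tool_rot: [0.673, 0.74, 0.001, 0.001]
ft_force: [-0.1, -0.8, -0.4]
grip_width: 0.0167
grasp_force: 0.0
```

>>> apply_moves:
  steps:
    - [[0,0,0],[0,0,0],0.15]
    - [[0,0,0],[0,0,0],0.1]
    - [[0,0,0],[0,0,0],0.05]
    - [[0,0,0],[0,0,0],0]
    - [[0,0,0],[0,0,0],0]
    - [[0,0,0],[0,0,0],0]
    - [[0,0,0],[0,0,0],0]
    - [[0,0,0],[0,0,0],0]

```text
clock: 4.35
eef_pos: [0.6263, 0.0109, 0.1534]
tool_rot: [0.673, 0.74, -0.0, -0.0]
ft_force: [0.3, 0.2, 0.6]
grip_width: -0.0
grasp_force: 0.0
```

```bash
python3 st.py .6264 .0115 .152
```

```text
t 4.35 p [0.6263 0.0109 0.1534] yang 0.09447583957681435 tilt 2.5069298779713156e-05 z.ex -0.00010544091041900705
grasp pt barrel mm [-0.1594 42.7124  9.3611] swivel est 0.04125454540516893 r 43.72616329741952
F barrel [0.2905 0.1503 0.5648] grip -9.165127424260692e-06 0.0 J [0.0174 0.5238 0.2574 1.3046 0.     1.4937]
shift frac [0.0029 0.0008 0.0068]
```

Closed on nothing, so I'll look.

Run:
```python
from h import *
p,d=camera('side');p2,d2=camera('top');b=p[100:200,210:320];b2=p2[150:220,235:310]
np.savez('x1.npz',p=p,d=d,p2=p2,d2=d2)
A=cv2.resize(b,(440,400),interpolation=cv2.INTER_CUBIC);C=cv2.resize(b2,(350,400),interpolation=cv2.INTER_CUBIC)
cv2.imwrite('pics/s2.png',np.hstack([A,C])[:,:,::-1])
```

```text
(no output)
```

View pics/s2.png

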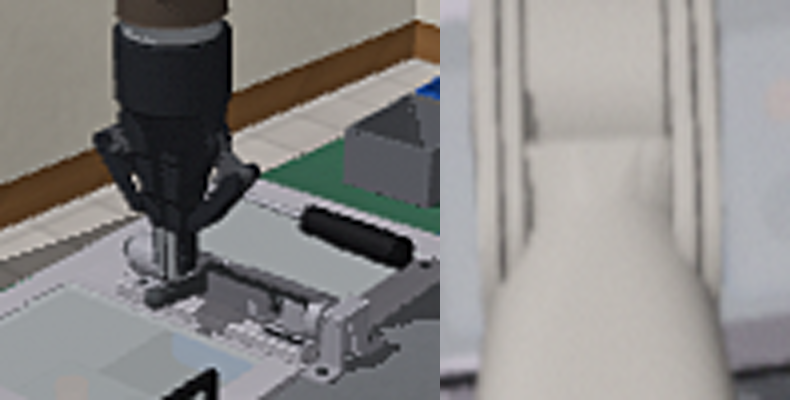

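Run:
```python
from st import *
o=bot.get_obs();p=o['eef_pos']
for n in('side','top'):
    print(n,'tcp',proj(n,p),'tip',proj(n,p-[0,0,.017]),'handle mid',proj(n,[.6264,.0115,.154]))
x=np.load('x1.npz');D=x['d']
v,u=np.mgrid[150:182,236:268];K,R,t,_=cal('side')
ry=np.linalg.inv(K)@np.stack([u.ravel(),v.ravel(),np.ones(u.size)])
P=(R.T@(ry*D[150:182,236:268].ravel()-t[:,None])).T
q=((P-O)@B.T*1e3).reshape(32,32,3)
for r in range(6,32,2): print(150+r,*[f'{a[0]:.0f},{a[1]:.0f},{a[2]:.0f}' for a in q[r,6:30:2]])
```

```text
side tcp [253.8907 173.1888] tip [253.9808 178.5711] handle mid [253.7136 173.0499]
top tcp [265.0434 185.4994] tip [264.979 186.046] handle mid [264.8472 185.4552]
156 141,-67,-25 136,-71,-25 130,-74,-25 9,55,62 5,51,61 -8,59,68 -14,57,70 -15,51,68 -27,56,73 -34,57,75 91,-106,-25 87,-111,-26
158 131,-56,-25 70,4,17 67,-2,16 14,49,52 3,55,58 -5,55,60 -9,52,60 -13,49,60 -11,37,55 88,-93,-26 82,-95,-25 78,-100,-26
160 74,7,11 65,9,14 60,6,14 11,53,48 3,54,51 -6,56,55 -9,52,54 -14,49,55 -14,41,51 81,-84,-28 76,-88,-28 70,-90,-27
162 72,10,6 64,11,9 57,9,10 12,52,41 3,54,45 -5,55,48 -8,51,47 -14,49,49 -13,40,45 69,-69,-25 66,-76,-27 60,-77,-26
164 69,14,2 62,13,4 53,15,8 14,50,34 2,55,40 -5,56,43 -5,47,39 -12,48,42 -14,41,40 10,3,16 10,-5,13 5,-9,13
166 72,11,-7 62,13,-3 52,16,2 48,12,1 4,53,33 -3,54,35 -7,50,35 -14,50,37 -13,40,32 12,1,8 6,-1,9 -1,-1,12
168 72,11,-14 68,7,-14 58,9,-10 48,12,-5 3,55,28 -5,56,30 -8,52,30 -5,39,23 9,14,8 6,9,7 -7,15,14 -6,5,10
170 62,22,-12 53,23,-9 49,20,-9 49,11,-13 43,9,-11 32,13,-6 4,37,14 -1,34,14 -1,26,11 -3,19,8 -4,12,6 -16,18,12
172 62,23,-18 53,24,-15 46,23,-13 2,65,20 1,58,17 -2,53,16 -2,45,13 -5,39,11 -3,28,6 -3,20,2 -6,14,1 -13,15,4
174 59,26,-23 52,25,-21 2,73,17 -2,70,17 -6,66,17 -1,52,9 -5,48,9 -3,37,4 13,9,-14 7,8,-13 -8,17,-3 -13,14,-3
176 54,32,-25 49,29,-24 45,25,-25 -4,71,12 -6,67,11 23,24,-18 15,24,-15 9,23,-13 6,18,-15 -1,18,-12 -3,10,-15 -9,9,-14
178 48,39,-26 -608,761,523 40,30,-27 34,29,-26 31,23,-27 21,26,-23 17,22,-23 9,24,-19 -1,26,-15 -6,24,-14 -11,20,-14 -14,15,-15
180 39,50,-25 35,45,-26 31,41,-26 27,38,-26 23,33,-27 15,33,-24 11,30,-24 6,26,-24 0,25,-22 -8,26,-19 -15,26,-16 -19,22,-17
```

The depth shows the shut fingertips ending about 26 mm above the rod's axis, with the bar's top below at about 14 mm. So the real tips are some 34 mm higher than the reported TCP implies. I'll tilt the tool in free air to see whether this error follows the tool or the world.

>>> apply_moves:
  steps:
    - [[0,0,-0.1],[0,0,0],0]
    - [[0,0,0],[0,0.039,0],0]
    - [[0,0,0],[0,0.039,0],0]
    - [[0,0,0],[0,0.039,0],0]
    - [[0,0,0],[0,0.039,0],0]
    - [[0,0,0],[0,0,0],0]
    - [[0,0,0],[0,0,0],0]
    - [[0,0,0],[0,0,0],0]

```text
clock: 5.12
eef_pos: [0.6265, 0.0109, 0.1733]
tool_rot: [0.653, 0.718, 0.163, -0.179]
ft_force: [0.5, -0.8, 0.1]
grip_width: 0.0004
grasp_force: 0.0
```

Run:
```python
from st import *
st()
o=bot.get_obs();p=o['eef_pos'];c=B@(p-O)*1e3;print('tcp barrel',c,proj('side',p))
p_,D=camera('side')
u0,v0=236,145
v,u=np.mgrid[v0:v0+36,u0:u0+34];K,R,t,_=cal('side')
ry=np.linalg.inv(K)@np.stack([u.ravel(),v.ravel(),np.ones(u.size)])
P=(R.T@(ry*D[v0:v0+36,u0:u0+34].ravel()-t[:,None])).T
q=((P-O)@B.T*1e3).reshape(36,34,3)
for r in range(0,34,2): print(v0+r,*[f'{a[0]:.0f},{a[1]:.0f},{a[2]:.0f}' for a in q[r,4:32:2]])
```

```text
t 5.1167 p [0.6265 0.0109 0.1733] yang 0.09432403535458772 tilt 0.48911501053048295 z.ex 0.0002670618933344332
grasp pt barrel mm [ 0.0035 41.7777 29.0719] swivel est 0.4334495573966438 r 50.8975150462531
F barrel [ 0.4144 -0.8861  0.1246] grip 0.00036805892395129643 0.0 J [-0.2118  0.6269  0.3843  1.4873  0.4645  1.227 ]
tcp barrel [ 0.004  42.7174 27.3064] [253.7433 166.7437]
145 1486,-1533,-895 1473,-1545,-896 1462,-1558,-898 1439,-1559,-891 1438,-1584,-900 1423,-1593,-899 1409,-1603,-899 11,27,83 4,27,85 -1,25,86 -10,28,89 -15,25,90 -21,25,91 -27,24,93
147 1457,-1501,-894 1430,-1496,-885 1425,-1516,-891 1427,-1544,-901 1406,-1546,-896 1389,-1553,-894 1392,-1583,-906 11,28,78 5,26,79 -3,28,82 -9,27,83 -14,24,83 -18,21,83 -30,27,89
149 1429,-1468,-893 1418,-1482,-895 1418,-1508,-904 1399,-1512,-901 1392,-1529,-905 1359,-1518,-891 142,-118,-20 11,28,72 0,32,76 -5,29,77 -10,27,77 -14,24,78 -15,17,75 114,-156,-26
151 1416,-1454,-902 1396,-1456,-897 1358,-1439,-880 1365,-1472,-894 145,-102,-22 142,-108,-24 137,-112,-24 6,34,70 0,32,70 -7,32,73 -11,29,73 -10,19,68 109,-139,-25 105,-144,
[... 1108 characters left out ...]
 11,12,10 8,6,9 4,2,8 -4,3,12 -4,-6,7
169 72,20,-13 69,14,-14 61,14,-12 54,14,-10 52,8,-11 40,12,-6 33,12,-4 23,14,1 7,25,11 3,21,10 0,16,9 -6,15,11 -14,15,13 -19,12,14
171 68,25,-16 60,25,-13 54,23,-12 47,22,-10 44,17,-11 7,50,15 2,48,16 1,41,13 -3,37,13 -5,31,11 -4,21,6 -7,15,5 -14,16,7 -22,17,11
173 69,24,-24 60,25,-20 54,23,-19 4,71,18 -1,68,19 -4,63,18 -5,56,15 -3,45,10 -3,36,6 -1,26,1 5,10,-8 -8,17,-1 -15,17,2 -20,14,2
175 62,32,-24 58,28,-24 53,24,-25 4,71,13 -3,71,15 -6,66,14 -2,53,7 -5,48,5 12,19,-13 9,14,-14 6,9,-15 1,5,-15 -13,15,-6 -20,15,-4
177 58,37,-27 55,32,-29 49,30,-27 45,25,-28 -1,69,7 31,24,-24 24,23,-22 15,25,-18 8,24,-16 1,24,-13 -5,22,-12 -9,19,-12 -10,10,-16 -16,8,-14
```

The tip lies about 17 mm *behind* the reported TCP along the tool axis, so the error is in the tool frame and the real grasp point is at TCP − 36 mm·z. I'll correct for that, straighten up, open and go lower.

```bash
sed -i "s/g=p-.002\*R/g=p-.036*R/" st.py; echo ok
```

```text
ok
```

>>> apply_moves:
  steps:
    - [[0,0,0],[0,-0.039,0],0.5]
    - [[0,0,0],[0,-0.039,0],0.5]
    - [[0,0,0],[0,-0.039,0],0.5]
    - [[0,0,0],[0,-0.039,0],0.5]
    - [[0,0,0],[0,0,0],0.5]
    - [[0,0,0],[0,0,0],0.5]
    - [[0,0,0],[0,0,0],0.5]
    - [[0,0,0],[0,0,0],0.5]

```text
clock: 5.83
eef_pos: [0.6263, 0.0107, 0.1736]
tool_rot: [0.673, 0.74, 0.0, -0.0]
ft_force: [0.5, 0.3, -0.6]
grip_width: 0.0429
grasp_force: 0.0
```

>>> apply_moves:
  steps:
    - [[0,0,0.04],[0,0,0],0.5]
    - [[0,0,0.04],[0,0,0],0.5]
    - [[0,0,0.04],[0,0,0],0.5]
    - [[0,0,0.04],[0,0,0],0.5]
    - [[0,0,0.04],[0,0,0],0.5]
    - [[0,0,0.04],[0,0,0],0.5]
    - [[0,0,0.015],[0,0,0],0.5]
    - [[0,0,0],[0,0,0],0.5]

```text
clock: 6.5
eef_pos: [0.6254, 0.0108, 0.1208]
tool_rot: [0.673, 0.74, -0.001, -0.001]
ft_force: [0.2, 0.1, -0.4]
grip_width: 0.0431
grasp_force: 0.0
```

```bash
python3 st.py
```

```text
t 6.5 p [0.6254 0.0108 0.1208] yang 0.09442416062782356 tilt 0.00023216599190635872 z.ex -0.0026223488441509462
grasp pt barrel mm [-0.9249 42.7301 10.8212] swivel est 0.07353148852745336 r 44.07901508613113
F barrel [ 0.2304  0.0671 -0.3999] grip 0.04313407861616616 0.0 J [0.0173 0.5432 0.2032 1.2334 0.     1.4937]
```

>>> apply_moves:
  steps:
    - [[0,0,0],[0,0,0],0.35]
    - [[0,0,0],[0,0,0],0.25]
    - [[0,0,0],[0,0,0],0.2]
    - [[0,0,0],[0,0,0],0.15]
    - [[0,0,0],[0,0,0],0.1]
    - [[0,0,0],[0,0,0],0]
    - [[0,0,0],[0,0,0],0]
    - [[0,0,0],[0,0,0],0]

```text
clock: 7.17
eef_pos: [0.6274, 0.0111, 0.1233]
tool_rot: [0.673, 0.74, 0.001, 0.001]
ft_force: [3.0, 1.1, 1.2]
grip_width: 0.0096
grasp_force: 58.9
```

```bash
python3 st.py
```

```text
t 7.1667 p [0.6274 0.0111 0.1233] yang 0.09468635458822437 tilt -3.548226173846174e-05 z.ex 0.0026791256894079687
grasp pt barrel mm [ 0.8861 42.7699 13.2553] swivel est 0.12603337065734116 r 44.77687789629445
F barrel [3.1205 0.8157 1.2432] grip 0.009583731096065836 58.86914312839508 J [0.0176 0.5411 0.2063 1.2333 0.0002 1.4937]
```

Gripped: 59 N on the bar. Now I'll swing the handle up about the rod's axis.

>>> apply_moves:
  steps:
    - [[0.008,0,-0.017],[0,0.025,0],0]
    - [[0.008,0,-0.017],[0,0.025,0],0]
    - [[0.008,0,-0.017],[0,0.025,0],0]
    - [[0.008,0,-0.017],[0,0.025,0],0]
    - [[0,0,0],[0,0,0],0]
    - [[0,0,0],[0,0,0],0]
    - [[0,0,0],[0,0,0],0]
    - [[0,0,0],[0,0,0],0]

```text
clock: 7.83
eef_pos: [0.627, 0.016, 0.1382]
tool_rot: [0.664, 0.731, 0.107, -0.115]
ft_force: [2.8, 0.3, 5.9]
grip_width: 0.0098
grasp_force: 59.8
```

```bash
python3 st.py
```

```text
t 7.8333 p [0.627  0.016  0.1382] yang 0.09429191570596804 tilt 0.3147148009095251 z.ex 0.003318864018003853
grasp pt barrel mm [ 0.8955 36.5432 26.3922] swivel est 0.45098269691102244 r 45.0772422920922
F barrel [2.8053 0.0203 5.9489] grip 0.009780207303977375 59.812490344047546 J [-0.1285  0.584   0.2769  1.3322  0.3074  1.3369]
```

>>> apply_moves:
  steps:
    - [[0.008,0,-0.017],[0,0.025,0],0]
    - [[0.008,0,-0.017],[0,0.025,0],0]
    - [[0.008,0,-0.017],[0,0.025,0],0]
    - [[0.008,0,-0.017],[0,0.025,0],0]
    - [[0.008,0,-0.017],[0,0.025,0],0]
    - [[0,0,0],[0,0,0],0]
    - [[0,0,0],[0,0,0],0]
    - [[0,0,0],[0,0,0],0]

```text
clock: 8.5
eef_pos: [0.6269, 0.0153, 0.1579]
tool_rot: [0.631, 0.693, 0.235, -0.256]
ft_force: [1.5, 0.5, 9.9]
grip_width: 0.0097
grasp_force: 60.2
```

```bash
python3 st.py
```

```text
t 8.5 p [0.6269 0.0153 0.1579] yang 0.09261721475795695 tilt 0.7091424548790525 z.ex 0.003922361438453974
grasp pt barrel mm [ 0.7736 23.6133 39.2075] swivel est 0.8542130602159209 r 45.7691492060949
F barrel [1.5077 0.3914 9.9339] grip 0.009670262329257957 60.1854532957077 J [-0.2875  0.729   0.4162  1.5635  0.6505  1.0858]
```

>>> apply_moves:
  steps:
    - [[0.006,0,-0.017],[0,0.025,0],0]
    - [[0.006,0,-0.017],[0,0.025,0],0]
    - [[0.006,0,-0.017],[0,0.025,0],0]
    - [[0.006,0,-0.017],[0,0.025,0],0]
    - [[0,0,0],[0,0,0],0]
    - [[0,0,0],[0,0,0],0]
    - [[0,0,0],[0,0,0],0]
    - [[0,0,0],[0,0,0],0]

```text
clock: 9.17
eef_pos: [0.6273, 0.009, 0.172]
tool_rot: [0.587, 0.644, 0.331, -0.362]
ft_force: [-0.5, 0.2, 13.9]
grip_width: 0.0096
grasp_force: 60.4
```

```bash
python3 st.py
python3 - <<'E'
from h import *
p,d=camera('side');b=p[110:200,205:320];cv2.imwrite('pics/s3.png',cv2.resize(b,None,fx=6,fy=6,interpolation=cv2.INTER_CUBIC)[:,:,::-1])
E
```

```text
t 9.1667 p [0.6273 0.009  0.172 ] yang 0.09093794384071298 tilt 1.0244404406056065 z.ex 0.004182337747846154
grasp pt barrel mm [ 0.557   9.9653 44.7429] swivel est 1.1771501050780668 r 45.839188091174165
F barrel [-0.4867  0.2337 13.8743] grip 0.009618833170295481 60.384178161621094 J [-0.3815  0.9159  0.5765  1.8729  0.8652  0.7931]
```

View pics/s3.png

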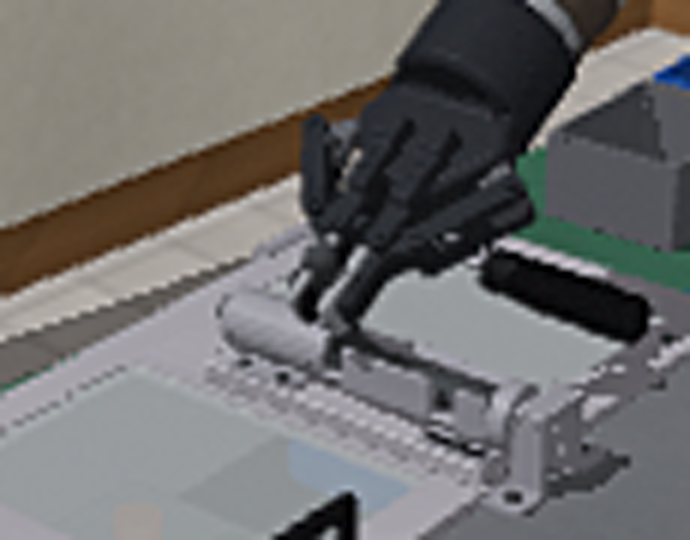

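The handle is up in the gripper at (335,300), clear of the wall, and the shut notch is visible at (440,400). I'll relieve the radial pull and slide towards the keeper.

>>> apply_moves:
  steps:
    - [[-0.005,0,0],[0,0,0],0]
    - [[-0.004,-0.02,0],[0,0,0],0]
    - [[0,-0.03,0],[0,0,0],0]
    - [[0,-0.03,0],[0,0,0],0]
    - [[0,-0.03,0],[0,0,0],0]
    - [[0,-0.02,0],[0,0,0],0]
    - [[0,0,0],[0,0,0],0]
    - [[0,0,0],[0,0,0],0]

```text
clock: 9.88
eef_pos: [0.6017, 0.0065, 0.172]
tool_rot: [0.587, 0.644, 0.332, -0.362]
ft_force: [-0.2, 1.2, 18.3]
grip_width: 0.01
grasp_force: 60.5
```

```bash
python3 st.py
```

```text
t 9.8833 p [0.6017 0.0065 0.172 ] yang 0.09018443192860702 tilt 1.0259499757599932 z.ex 0.00528247516104384
grasp pt barrel mm [-25.2028   9.8611  44.6824] swivel est 1.179084440453988 r 45.75765554392685
F barrel [-0.0733  1.1783 18.3352] grip 0.010008684258405268 60.46068549156189 J [-0.3995  0.869   0.4767  1.8372  0.8561  0.7704]
```

>>> apply_moves:
  steps:
    - [[0.004,0,-0.0025],[0,0,0],0]
    - [[0.005,-0.02,-0.003],[0,0,0],0]
    - [[0,-0.03,0],[0,0,0],0]
    - [[0,-0.03,0],[0,0,0],0]
    - [[0,-0.01,0],[0,0,0],0]
    - [[0,0,0],[0,0,0],0]
    - [[0,0,0],[0,0,0],0]
    - [[0,0,0],[0,0,0],0]

```text
clock: 10.55
eef_pos: [0.5833, 0.0045, 0.1722]
tool_rot: [0.587, 0.644, 0.331, -0.362]
ft_force: [-0.2, 1.5, 12.4]
grip_width: 0.0098
grasp_force: 60.1
```

```bash
python3 st.py
```

```text
t 10.55 p [0.5833 0.0045 0.1722] yang 0.09156240717315037 tilt 1.0249099005344569 z.ex 0.0031922359438170123
grasp pt barrel mm [-43.6498   9.6594  44.851 ] swivel est 1.1841706487053547 r 45.8793279139665
F barrel [-0.0614  1.4787 12.4427] grip 0.009760978880344127 60.095837116241455 J [-0.4123  0.8386  0.414   1.8175  0.8459  0.7551]
```

>>> apply_moves:
  steps:
    - [[0.009,0,-0.005],[0,0,0],0]
    - [[0.008,-0.02,-0.005],[0,0,0],0]
    - [[0,-0.03,0],[0,0,0],0]
    - [[0,-0.03,0],[0,0,0],0]
    - [[0,-0.018,0],[0,0,0],0]
    - [[0,0,0],[0,0,0],0]
    - [[0,0,0],[0,0,0],0]
    - [[0,0,0],[0,0,0],0]

```text
clock: 11.22
eef_pos: [0.5619, 0.0019, 0.1724]
tool_rot: [0.587, 0.645, 0.328, -0.363]
ft_force: [-3.0, 4.6, 1.8]
grip_width: 0.0098
grasp_force: 59.1
```

```bash
python3 st.py
```

```text
t 11.2167 p [0.5619 0.0019 0.1724] yang 0.09527400231205616 tilt 1.0220891267144043 z.ex -0.0022134829008781387
grasp pt barrel mm [-65.0244   9.1705  45.1628] swivel est 1.195966563833664 r 46.084440985296474
F barrel [-2.5036  4.8501  1.8359] grip 0.009763599392734235 59.080100655555725 J [-0.4273  0.8064  0.3492  1.8003  0.8306  0.7376]
```

>>> apply_moves:
  steps:
    - [[-0.0095,0.005,0.0165],[0,-0.025,0],0]
    - [[-0.0095,0,0.0165],[0,-0.025,0],0]
    - [[0,0,0],[0,0,0],0]
    - [[0,0,0],[0,0,0],0]
    - [[0,0,0],[0,0,0],0]
    - [[0,0,0],[0,0,0],0]
    - [[0,0,0],[0,0,0],0]
    - [[0,0,0],[0,0,0],0]

```text
clock: 11.88
eef_pos: [0.5635, 0.0057, 0.166]
tool_rot: [0.611, 0.671, 0.282, -0.312]
ft_force: [-1.6, 6.3, 1.7]
grip_width: 0.0095
grasp_force: 60.4
```

```bash
python3 st.py
```

```text
t 11.8833 p [0.5635 0.0057 0.166 ] yang 0.09348750839066254 tilt 0.8678717386685748 z.ex -0.00034785759375245695
grasp pt barrel mm [-63.1324  15.9865  43.2764] swivel est 1.0424404590359138 r 46.13472680302471
F barrel [-0.9815  6.4306  1.6524] grip 0.009531914756656538 60.416890382766724 J [-0.382   0.7085  0.2817  1.641   0.7445  0.8988]
```

>>> apply_moves:
  steps:
    - [[-0.0095,0,0.0165],[0,-0.025,0],0]
    - [[-0.0095,0,0.0165],[0,-0.025,0],0]
    - [[0,0,0],[0,0,0],0]
    - [[0,0,0],[0,0,0],0]
    - [[0,0,0],[0,0,0],0]
    - [[0,0,0],[0,0,0],0]
    - [[0,0,0],[0,0,0],0]
    - [[0,0,0],[0,0,0],0]

```text
clock: 12.55
eef_pos: [0.5636, 0.0082, 0.1588]
tool_rot: [0.631, 0.693, 0.234, -0.258]
ft_force: [0.4, 7.3, 1.9]
grip_width: 0.0095
grasp_force: 60.4
```

```bash
python3 st.py
```

```text
t 12.55 p [0.5636 0.0082 0.1588] yang 0.09329586462470124 tilt 0.7125115276215064 z.ex 7.671435559532258e-05
grasp pt barrel mm [-62.8537  22.4094  40.088 ] swivel est 0.8865655716388169 r 45.92636450468853
F barrel [1.0485 7.2392 1.9202] grip 0.009501370070612273 60.40347218513489 J [-0.3283  0.6214  0.2164  1.5066  0.6386  1.0361]
```

>>> apply_moves:
  steps:
    - [[-0.008,0,0.0165],[0,-0.02,0],0]
    - [[-0.006,0,0.0165],[0,-0.025,0],0]
    - [[0,0,0],[0,0,0],0]
    - [[0,0,0],[0,0,0],0]
    - [[0,0,0],[0,0,0],0]
    - [[0,0,0],[0,0,0],0]
    - [[0,0,0],[0,0,0],0]
    - [[0,0,0],[0,0,0],0]

```text
clock: 13.22
eef_pos: [0.5636, 0.0096, 0.1518]
tool_rot: [0.646, 0.709, 0.189, -0.209]
ft_force: [-0.4, 6.8, 2.6]
grip_width: 0.0095
grasp_force: 60.6
```

```bash
python3 st.py
```

```text
t 13.2167 p [0.5636 0.0096 0.1518] yang 0.09302497817267384 tilt 0.5712400165661258 z.ex 0.0003881268897149015
grasp pt barrel mm [-62.6605  27.9243  36.054 ] swivel est 0.7372910440605273 r 45.60323564584808
F barrel [0.2326 6.8583 2.5653] grip 0.009537696197347309 60.598894357681274 J [-0.2715  0.5547  0.1628  1.4049  0.5293  1.145 ]
```

The swivel is at about 0.6, well below the wall's top, with low force, so the bar is in the notch. I'll keep going down.

>>> apply_moves:
  steps:
    - [[-0.009,0,0.0165],[0,-0.025,0],0]
    - [[-0.008,0,0.0165],[0,-0.025,0],0]
    - [[-0.008,0,0.0165],[0,-0.025,0],0]
    - [[-0.008,0,0.0165],[0,-0.025,0],0]
    - [[0,0,0],[0,0,0],0]
    - [[0,0,0],[0,0,0],0]
    - [[0,0,0],[0,0,0],0]
    - [[0,0,0],[0,0,0],0]

```text
clock: 13.88
eef_pos: [0.5634, 0.0088, 0.1361]
tool_rot: [0.668, 0.733, 0.085, -0.095]
ft_force: [-0.6, 4.3, -3.6]
grip_width: 0.0099
grasp_force: 60.3
```

```bash
python3 st.py
```

```text
t 13.8833 p [0.5634 0.0088 0.1361] yang 0.09306323487539206 tilt 0.25552689386080885 z.ex -0.001194457557495806
grasp pt barrel mm [-62.9203  37.5073  24.9779] swivel est 0.4130044759473076 r 45.063249325116224
F barrel [-0.1661  4.3156 -3.5902] grip 0.009866720091847176 60.30840575695038 J [-0.1238  0.4529  0.0683  1.2441  0.249   1.3469]
```

>>> apply_moves:
  steps:
    - [[-0.009,0,0.0165],[0,-0.025,0],0]
    - [[-0.009,0,0.0165],[0,-0.025,0],0]
    - [[-0.009,0,0.0165],[0,-0.025,0],0]
    - [[0,0,0],[0,0,0],0]
    - [[0,0,0],[0,0,0],0]
    - [[0,0,0],[0,0,0],0]
    - [[0,0,0],[0,0,0],0]
    - [[0,0,0],[0,0,0],0]

```text
clock: 14.55
eef_pos: [0.5636, 0.005, 0.1254]
tool_rot: [0.673, 0.739, 0.006, -0.007]
ft_force: [1.5, 2.4, -8.9]
grip_width: 0.0095
grasp_force: 59.7
```

```bash
python3 st.py
```

```text
t 14.55 p [0.5636 0.005  0.1254] yang 0.09305960609755444 tilt 0.018308277848497367 z.ex -0.001385312149739523
grasp pt barrel mm [-63.0631  42.1157  15.4349] swivel est 0.1767864477438234 r 44.85494414416711
F barrel [ 1.7425  2.279  -8.9241] grip 0.009540439383474588 59.70938265323639 J [-0.0013  0.4214  0.0181  1.1706  0.0181  1.4764]
```

>>> apply_moves:
  steps:
    - [[-0.001,0,0.006],[0,-0.004,0],0]
    - [[-0.001,0,0.006],[0,-0.002,0],0]
    - [[0,0,0.004],[0,0,0],0]
    - [[0,0,0],[0,0,0],0]
    - [[0,0,0],[0,0,0],0]
    - [[0,0,0],[0,0,0],0]
    - [[0,0,0],[0,0,0],0]
    - [[0,0,0],[0,0,0],0]

```text
clock: 15.22
eef_pos: [0.564, 0.0048, 0.1235]
tool_rot: [0.673, 0.74, -0.001, 0.001]
ft_force: [-2.9, 1.0, 0.3]
grip_width: 0.0097
grasp_force: 61.0
```

```bash
python3 st.py
```

```text
t 15.2167 p [0.564  0.0048 0.1235] yang 0.09432846308252787 tilt -0.0034962850334240977 z.ex 0.00036880032594334596
grasp pt barrel mm [-62.7919  42.65    13.469 ] swivel est 0.13139142019218963 r 44.72622803292381
F barrel [-2.8378  1.3133  0.2838] grip 0.009666348394389629 61.02478265762329 J [ 0.0104  0.4206  0.0116  1.1611 -0.0035  1.4869]
```

>>> apply_moves:
  steps:
    - [[0,0,0.004],[0,0,0],0]
    - [[0,0,0.004],[0,0,0],0]
    - [[0,0,0.002],[0,0,0],0]
    - [[0,0,0],[0,0,0],0]
    - [[0,0,0],[0,0,0],0]
    - [[0,0,0],[0,0,0],0]
    - [[0,0,0],[0,0,0],0]
    - [[0,0,0],[0,0,0],0]

```text
clock: 15.88
eef_pos: [0.5657, 0.005, 0.1231]
tool_rot: [0.673, 0.74, 0.0, 0.003]
ft_force: [-2.8, 2.7, 7.1]
grip_width: 0.0095
grasp_force: 61.9
```

```bash
python3 st.py
```

```text
t 15.8833 p [0.5657 0.005  0.1231] yang 0.09467219402262624 tilt -0.003661638885157945 z.ex 0.004660155955277432
grasp pt barrel mm [-61.1827  42.7118  13.0863] swivel est 0.12280522933270682 r 44.67158332901027
F barrel [-2.561   2.9491  7.1265] grip 0.009524292300752139 61.857333183288574 J [ 0.0107  0.4208  0.0108  1.1558 -0.0033  1.4868]
```

It has bottomed out: 7 N upward and the same height as in the open notch. I'll release in place and then rise.

>>> apply_moves:
  steps:
    - [[0,0,-0.003],[0,0,0],0]
    - [[0,0,0],[0,0,0],0.15]
    - [[0,0,0],[0,0,0],0.3]
    - [[0,0,0],[0,0,0],0.4]
    - [[0,0,0],[0,0,0],0.4]
    - [[0,0,0],[0,0,0],0.4]
    - [[0,0,0],[0,0,0],0.4]
    - [[0,0,0],[0,0,0],0.4]

```text
clock: 16.55
eef_pos: [0.564, 0.0049, 0.1214]
tool_rot: [0.673, 0.74, -0.001, 0.001]
ft_force: [-1.0, -0.1, 0.6]
grip_width: 0.0341
grasp_force: 0.0
```

>>> apply_moves:
  steps:
    - [[0,0,-0.05],[0,0,0],0.4]
    - [[0,0,-0.1],[0,0,0],0.4]
    - [[0,0,-0.1],[0,0,0],0.4]
    - [[0,0,-0.1],[0,0,0],0.4]
    - [[0,0,-0.1],[0,0,0],0.4]
    - [[0,0,-0.1],[0,0,0],0.4]
    - [[0,0,0],[0,0,0],0.4]
    - [[0,0,0],[0,0,0],0.4]

```text
clock: 17.22
eef_pos: [0.5651, 0.0053, 0.2336]
tool_rot: [0.673, 0.74, 0.0, 0.003]
ft_force: [0.2, 0.2, -0.5]
grip_width: 0.0345
grasp_force: 0.0
```

```bash
python3 st.py
python3 - <<'E'
from st import *
p,d=camera('side');b=p[110:215,205:330];cv2.imwrite('pics/s4.png',cv2.resize(b,None,fx=5.5,fy=5.5,interpolation=cv2.INTER_CUBIC)[:,:,::-1])
v,u=np.mgrid[0:384,0:512];K,R,t,_=cal('side');ry=np.linalg.inv(K)@np.stack([u.ravel(),v.ravel(),np.ones(u.size)])
q=((R.T@(ry*d.ravel()-t[:,None])).T-O)@B.T
m=(q[:,1]>.022)&(q[:,1]<.085)&(abs(q[:,0]+.063)<.03)&(q[:,2]>-.006)&(q[:,2]<.06);Q=q[m]
print('bar',m.sum(),np.polyfit(Q[:,1],Q[:,0],1),np.polyfit(Q[:,1],Q[:,2],1),Q.min(0),Q.max(0))
E
```

```text
t 17.2167 p [0.5651 0.0053 0.2336] yang 0.09445452460564209 tilt -0.003485705806159917 z.ex 0.004161146845204627
grasp pt barrel mm [-61.8056  43.071  123.5754] swivel est 1.0609227383112612 r 130.86628149694843
F barrel [ 0.2115  0.1911 -0.4689] grip 0.03451528988109189 0.0 J [ 0.0111  0.3623  0.2158  1.4199 -0.0031  1.4875]
bar 77 [ 0.024  -0.0654] [0.1521 0.0046] [-0.0703  0.0222  0.0009] [-0.0532  0.0723  0.0205]
```

View pics/s4.png

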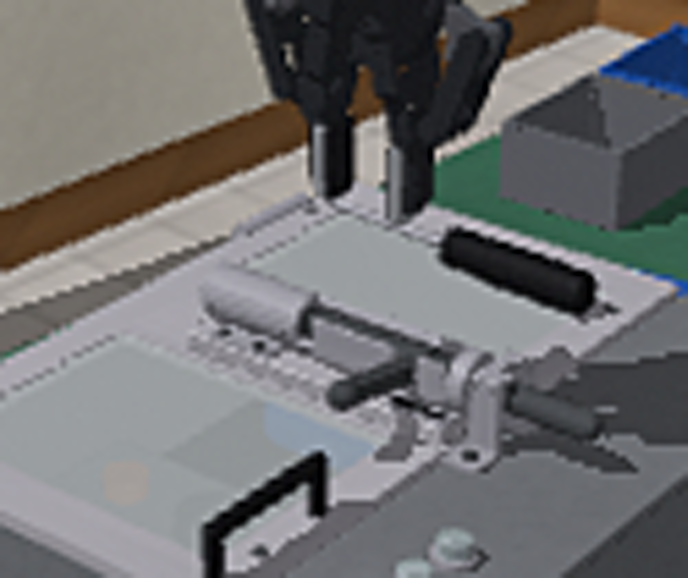

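The handle lies in the shut notch at (375,380). Its fitted slope and height match its rest in the open notch (0.152 against 0.157, and about 11 mm). The nose is through the keeper at (550,410) and the gripper is clear.

```bash
python3 -c "
from workcell import bot
print(bot.job_done())"
```

```text
the job is handed in; nothing more can be done
None
```

The bolt is shot through the keeper, with the handle pressed fully down in the shut notch (rod about 63 mm) and let go; I handed the job in at about 17 s of the 72 s allowed, and no verdict came back.

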